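# Move a biscuit-fired tile from drying rack to kiln setter with a lifter

## Task

Pick up the flat lifter by its handle, slide its blade under the clay tile on the drying rack, and carry the tile on the blade to the kiln setter. Set it down gently so that it lies flat and square in the setter's pocket, draw the blade out from under it, and lay the lifter flat on the bare table, clear of rack and setter. Never touch the tile with the gripper, do not drop it, and leave the flask, cups and bowl where they are.

Things in the scene. Friction and masses are not known exactly. Their poses are not given: they have to be found in the camera images.
- tile: Flat terracotta tile with a low round relief on top (3 mm), loose, about 0.3 kg. 120 mm along its x, 130 mm along its y, 10 mm thick. Origin at the centre of its underside, z up. At the start it lies on the two slats of the rack, its x roughly along the rack's x.
- lifter: Loose hand lifter, 0.25 kg. Flat dark steel blade 70 mm wide, 4 mm thick, x from -10 to +130 mm (its free front edge). Above the blade's rear, on a tang (x -12 to +12, 10 mm wide), a wooden bar handle along x: x -60 to +35, 22 mm wide, 38 to 62 mm above the underside. Origin on the underside, below the grip; x along the blade, z up. Starts flat on the table.
- lifter_grip (a point): Middle of the lifter's handle at the tang, 50 mm above the blade's underside; grip here from above across the handle's 22 mm width (along the lifter's y).
- rack: Low fixed metal drying rack, 150 (x) by 160 mm (y). Origin at the centre of its underside. 6 mm base plate; two slats along x, at y 45 to 70 mm either side, tops 20 mm above the table, carry the tile. The channel between them (90 mm wide, 14 mm high under the tile) is open at both ends; the blade goes in along +x from the -x end.
- setter: Pale fixed kiln setter, 148 (x) by 160 mm (y). Origin under its centre. 6 mm base plate; the tile rests on two ledges (y 45 mm and outward), tops at 22 mm. Rim round a pocket 128 (x) by 138 mm (y): upright to 30 mm, flared out to 37 mm. It is broken only at the -x end by the 90 mm wide open gap between the ledges, from which the blade is drawn out along -x.
- setter_seat (a point): Centre of the setter's pocket at the height of the ledges (22 mm above the table): the tile's origin lies here when it is seated, its x along the setter's x.
- flask: Grey ceramic flask, 130 mm tall, 90 mm across, loose bystander. Origin at the centre of its underside.
- cups: Two stacked clay cups in one piece, 81 mm tall, 72 mm across, loose bystander. Origin at the centre of its underside.
- bowl: Small clay bowl, 55 mm tall, 80 mm across, loose bystander. Origin at the centre of its underside.

How it is judged:
On the way:
1. the tile is lifted off the rack on the lifter's blade (contact force between tile and lifter above 0.8 N and contact force between tile and rack below 0.05 N and z of tile in the frame of rack above 0.028 m), for 0.3 s.
At the end, for the whole second after the job is handed in: Tile at rest in the setter pocket: within 6 mm of the seat along x and y, 3 mm in height, square within 0.09 rad, level within 0.035 rad. Lifter at rest flat on the table (underside under 4 mm high, tilt under 0.03 rad), touching neither tile, setter nor rack (x of tile in the frame of setter_seat between -0.006 and 0.006 m and y of tile in the frame of setter_seat between -0.006 and 0.006 m and z of tile in the frame of setter_seat between -0.003 and 0.003 m and angle between the x axis of tile and the x axis of setter, either way round below 0.09 rad and angle between tile's own z axis and vertical below 0.035 rad and linear speed of each of tile, lifter below 0.02 m/s and height (world z) of lifter below 0.004 m and angle between lifter's own z axis and vertical below 0.03 rad and contact force between lifter and tile below 0.05 N and contact force between lifter and setter below 0.05 N and contact force between lifter and rack below 0.05 N).
It fails at once if the gripper's fingers or the arm touch the tile (contact force between any of the fingers, the arm and tile above 0.3 N).
It fails at once if the tile is dropped or pressed hard into the setter (over 25 N) (contact force between tile and setter above 25 N).
It fails at once if the tile falls below the rack's and setter's bearing height or tips steeply (over 0.5 rad) (height (world z) of tile below 0.013 m or angle between tile's own z axis and vertical above 0.5 rad).
It fails at once if a bystander (flask, cups, bowl) is shifted by over 20 mm or tipped (distance of any of flask, cups, bowl from where it was at the start of the episode above 0.02 m or angle between any of flask, cups, bowl's own z axis and vertical above 0.3 rad).
It also fails if it takes over 72 s, if anything falls off the work surface, if the arm or the gripper's body presses on something with over 40 N, if the wrist force passes 120 N, or if a joint passes its speed limit or range.

## Robot

A 6-joint arm with a two-finger parallel gripper is mounted at the origin on the work surface. World frame = base frame: x ahead of the robot, y to its left, z up, the work surface at z = 0. Lengths are in m, angles in rad, forces in N, time in s.
With the tool pointing down it reaches from about 0.325 to 0.775 m from the base axis. Payload 9.3 kg.
Tool frame: the origin (TCP) lies between the finger pads; the fingertips stand 22 mm ahead of it and the grasp point (between the pads) lies 3 mm ahead of it; z points along the fingers, y is the line along which they close (so a half turn about z gives the same grasp; the last joint's range is limited). The gripper opens to 85 mm and grips with 20 to 120 N. Pads are 22 mm wide; open, the fingers measure 114 mm over their backs; the gripper's body (76 mm by 85 mm) begins 54 mm behind the grasp point. The pads swing forward as they close: fully open they stand 13 mm farther back than shut.
Start: joints at [-1.442, 0.259, 0.021, 1.334, 0, 1.418], TCP at [0.153, -0.528, 0.253] pointing down, gripper open.
Joint ranges: [-3.04, 3.04], [-0.91, 1.82], [-1.04, 1.36], [-1.92, 1.95], [-1.52, 1.45], [-3.14, 3.14]. Speed limits (rad/s): [2.22, 2.22, 2.79, 3.14, 3.14, 3.14].

## Interface

Orientations are given as a unit quaternion [w, x, y, z].
In Python, from rig import r gives the robot as it stands.
- The arm moves only by the tool drive_tool, never from a script. Its argument "series" is a list of rows, each an object of numbers: "dx", "dy", "dz": the shift along the tool's x, y, z in cm; "ax", "ay", "az": the turn, a rotation vector about the tool's x, y, z in degrees. In form: [{"dx": .., "dy": .., "dz": .., "ax": .., "ay": .., "az": ..}, ...]. A call has 1 to 5 rows; each row is the pose to reach, as a shift and turn from the pose commanded when the call began, along the tool's axes at that moment; what a row does not reach only later rows make up. A row lasts 1/12 s, in which the tool goes at most 41.7 mm and 7.16 degrees, less where a joint would pass 70% of its speed; a pose out of reach is approached as far as the arm can. A call with a gripper value outside its range is refused whole. "claw" is the opening, from 0 (shut) to 1 (fully open), set as the call begins (left out, the last holds). The fingers move at their own pace and stop on an object; the grip force is fixed at half the most. Time passes only in rows, so rows that repeat a pose let the fingers close. It gives the time, the measured TCP pose, the force, the opening and the grip force at its end, in the units of the state.
- r.observe(): the state, without advancing time (a new reading comes with each control period).
- r.camera(name): name is "scene" or "top" or "wrist"; returns the picture (480x640x3 uint8, red, green, blue); there is no depth.
- r.camera_model(name): a dict with "fx", "fy", "cx", "cy" (pixels), "view" (4x4, takes a point from world to camera coordinates); the wrist camera has in their place "mount" (4x4, takes a point from camera to tool coordinates, whose origin is the TCP and whose axes are the flange's). Camera axes: x right, y up, looking along -z (the intrinsics and any distortion apply to the point x, -y, -z); pixel columns grow to the right and rows downward; lengths in m; the calibration is good to about 2 mm. The wrist camera is an equidistant fisheye: a pixel r from the principal point sees the ray r / f radians off the axis. A picture is of the moment at which its call begins: read the wrist's pose just before it. camera_model takes no time and is no camera call.
- r.finish_job(): hands the job in; it is judged then, once.
The state is a dict: "t": time; "joints": joint angles; "dq": joint speeds; "joint_efforts": joint torques, N m; "tool_pos": TCP position; "orientation": TCP orientation; "wrist_force": force on the tool from outside, world axes, zero at the start; "torque": the same for the moment, N m; "opening": finger opening in m; "grasp_force": force on a finger pad.
Only numpy, scipy, OpenCV 4.12 (cv2) and the standard library are available. Lean on these libraries where they do the work, as an engineer would, in place of code of your own. Each camera call takes 0.05 s, during which the arm holds its last target. There are 200 camera calls.

## Working session

There is one attempt and no reset: what is moved stays moved. The work goes in short steps, Python scripts to look and compute and a tool call to move; the robot and the scene stay as the last step left them, time stands still between calls to the robot, and variables do not carry over. Pictures are saved under pics/ and viewed, at most 10 in all, crops included, and the job is handed in when it is done.

Besides the shell and the picture viewer there is one more tool, called after "Call:" by a JSON object that holds its "fn" and its "kwargs", one argument or row to a line. drive_tool: Moves the arm, as the interface text tells. Its arguments: {"type":"object","properties":{"series":{"type":"array"},"claw":{"type":"number"}},"required":["series"]}

```bash
mkdir -p pics; ls
python3 - <<'E'
from rig import r
import cv2,numpy as np
for n in ("scene","top"):
    cv2.imwrite(f"pics/{n}0.png",r.camera(n)[:,:,::-1]); print(n,r.camera_model(n))
print(r.camera_model("wrist"))
print(r.observe())
E
```

```text
pics
scene {'fx': 448.0857486666361, 'fy': 448.0857486666361, 'cx': 318.78631225637884, 'cy': 239.27896318876975, 'view': array([[ 0.52291678,  0.85224707,  0.01526331, -0.30237211],
       [-0.69800187,  0.41786088,  0.58153734,  0.37387028],
       [ 0.48923555, -0.31474946,  0.81337651, -1.32431071],
       [ 0.        ,  0.        ,  0.        ,  1.        ]])}
top {'fx': 573.4525633870877, 'fy': 573.4525633870877, 'cx': 314.3771246342577, 'cy': 246.81336760542987, 'view': array([[-0.01562179, -0.99986832, -0.00439306, -0.01402044],
       [ 0.99693591, -0.01591247,  0.07658711, -0.60312268],
       [-0.07664693, -0.00318317,  0.99705322, -1.33566983],
       [ 0.        ,  0.        ,  0.        ,  1.        ]])}
{'fx': 371.64829954431775, 'fy': 371.64829954431775, 'cx': 316.33728741789423, 'cy': 237.47631663857362, 'mount': array([[-1.30024725e-03,  9.66022534e-01,  2.58454586e-01,
         6.48807447e-02],
       [ 9.99998719e-01,  1.01479328e-03,  1.23786702e-03,
        -6.39071464e-04],
       [ 9.33529458e-04,  2.58455865e-01, -9.66022616e-01,
        -1.19660627e-01],
       [ 0.00000000e+00,  0.00000000e+00,  0.00000000e+00,
         1.00000000e+00]])}
{'t': 0.1, 'joints': array([-1.44158343e+00,  2.59148036e-01,  2.08695235e-02,  1.33368189e+00,
        1.57260945e-05,  1.41818848e+00]), 'dq': array([-0.00072929, -0.00133935,  0.00184444,  0.00132981, -0.00142818,
        0.00130593]), 'joint_efforts': array([ 3.18713246e-03, -5.56695199e+01,  3.45070767e+01,  1.16170759e-02,
       -3.55916591e-04, -8.09220317e-07]), 'tool_pos': array([ 0.15292688, -0.52810101,  0.25273254]), 'orientation': array([-5.81906178e-04,  9.90088383e-01,  1.40444491e-01,  1.46707269e-05]), 'wrist_force': array([ 0.04923307, -0.12561692,  0.27133331]), 'torque': array([ 0.03745422, -0.05293691,  0.00258281]), 'grasp_force': 0.0, 'opening': 0.08537939432961891}
```

View pics/top0.png

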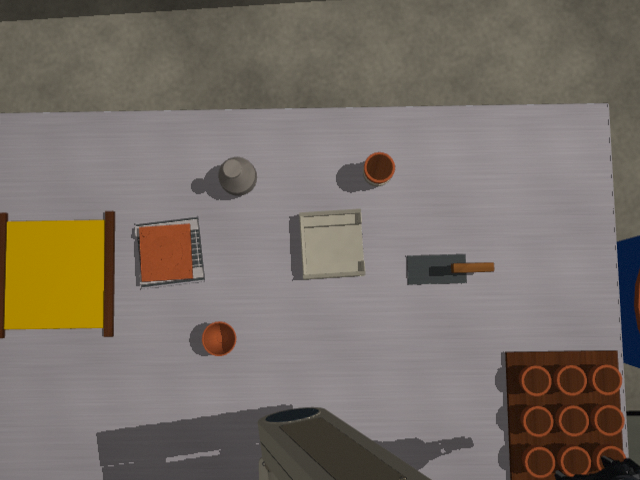

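View pics/scene0.png

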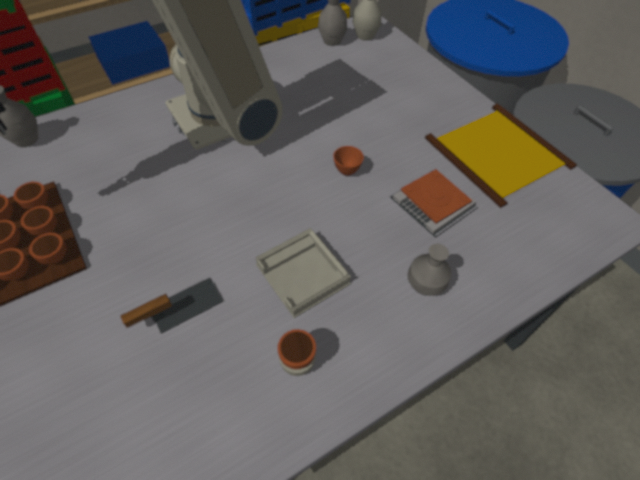

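Run:
```python
import cv2,numpy as np
a=cv2.imread("pics/top0.png"); s=cv2.imread("pics/scene0.png")
f=lambda im,x,y,w,h:cv2.resize(im[y:y+h,x:x+w],(400,300),interpolation=cv2.INTER_CUBIC)
o=np.vstack([np.hstack([f(a,120,205,100,75+20),f(a,282,200,100,75+20)]),np.hstack([f(s,380,160,110,82),f(s,250,225,110,95)])])
cv2.imwrite("pics/z1.png",o)
```

```text
(no output)
```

View pics/z1.png

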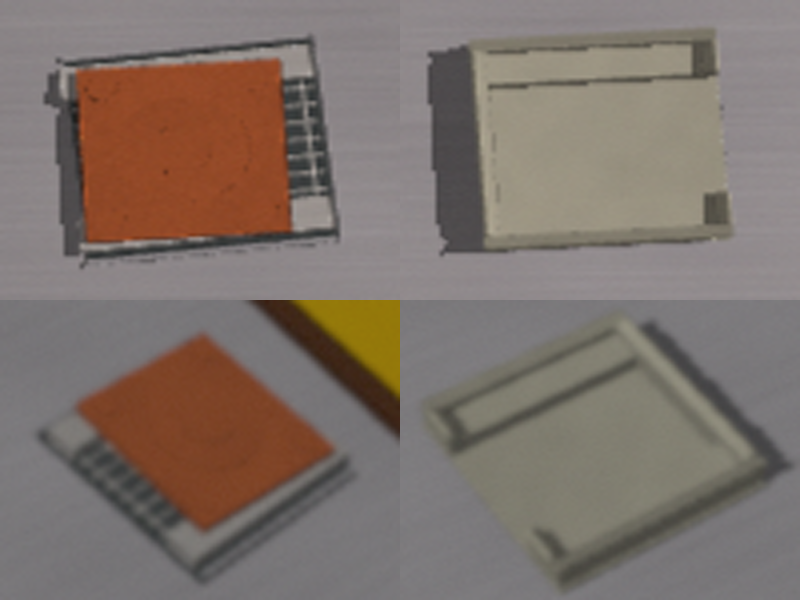

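```bash
cat > h.py <<'E'
import numpy as np,cv2
from rig import r
from scipy.spatial.transform import Rotation as R
def tool(o=None):
    o=o or r.observe(); T=np.eye(4); T[:3,:3]=R.from_quat(np.roll(o["orientation"],-1)).as_matrix(); T[:3,3]=o["tool_pos"]; return T
def pix2w(name,px,z,T=None):
    m=r.camera_model(name); px=np.atleast_2d(px).astype(float)
    u=(px[:,0]-m["cx"])/m["fx"]; v=(px[:,1]-m["cy"])/m["fy"]
    if name=="wrist":
        C=T@m["mount"]; th=np.hypot(u,v); k=np.sinc(th/np.pi)
        d=np.c_[u*k,-v*k,-np.cos(th)]
    else:
        C=np.linalg.inv(m["view"]); d=np.c_[u,-v,-np.ones(len(u))]
    d=d@C[:3,:3].T; o=C[:3,3]
    return o+d*((np.asarray(z)-o[2])/d[:,2])[:,None]
def rect(name,px,z,T=None):
    """corners: any order; returns centre, yaw of the axis nearest +y, sizes(along, across)"""
    w=pix2w(name,px,z,T)[:,:2]; c=w.mean(0)
    a=(w[0]+w[3]-w[1]-w[2])/2; b=(w[0]+w[1]-w[2]-w[3])/2   # px order TL,TR,BR,BL in top image: a=+y side
    return np.round(c,4), round(np.degrees(np.arctan2(a[1],a[0])),2), round(np.degrees(np.arctan2(b[1],b[0]))+90,2),np.round([np.hypot(*a),np.hypot(*b)],4)
E
python3 - <<'E'
from h import *
for n,p,z in [("rack",[(134.5,224.6),(198.3,217),(204.5,281),(140.8,288)],.02),("tile",[(139.5,227.2),(190.3,223.7),(192.8,278.1),(141.5,281.6)],.03),
 ("setter",[(299.5,213.3),(361,208.9),(365.3,274.7),(303.5,278.5)],.037),("blade",[(406,256),(465,254),(467,283),(407,284.5)],.004),("handle",[(453,262),(494,262),(494,272),(453,272)],.062)]:
    print(n,rect("top",p,z))
print(pix2w("top",[(379,168),(238,178),(219,338)],.05)[:,:2])
print(tool())
E
```

```text
rack (array([0.595 , 0.3208]), np.float64(95.64), np.float64(95.8), array([0.1523, 0.1527]))
tile (array([0.5943, 0.3265]), np.float64(93.02), np.float64(92.6), array([0.1206, 0.1288]))
setter (array([ 0.6084, -0.0658]), np.float64(92.9), np.float64(92.58), array([0.1449, 0.1545]))
blade (array([ 0.5456, -0.3143]), np.float64(90.78), np.float64(91.16), array([0.1424, 0.0688]))
handle (array([ 0.5476, -0.3877]), np.float64(89.09), np.float64(87.89), array([0.0939, 0.0229]))
[[ 0.78375719 -0.17811285]
 [ 0.76546748  0.15295687]
 [ 0.39429367  0.19861631]]
[[ 9.60550689e-01  2.78104935e-01 -1.34400402e-04  1.52926882e-01]
 [ 2.78104901e-01 -9.60550013e-01  1.15639794e-03 -5.28101007e-01]
 [ 1.92501667e-04 -1.14815625e-03 -9.99999322e-01  2.52732545e-01]
 [ 0.00000000e+00  0.00000000e+00  0.00000000e+00  1.00000000e+00]]
```

```bash
cat >> h.py <<'E'
def go(x,y,z,yaw,pitch=0):
    """print move from measured pose to TCP world xyz (m), tool x yaw deg, tool-y pitch deg"""
    T=tool(); G=(R.from_euler('z',yaw,degrees=True)*R.from_euler('x',180,degrees=True)*R.from_euler('y',pitch,degrees=True)).as_matrix()
    d=T[:3,:3].T@(np.array([x,y,z])-T[:3,3])*100; a=np.degrees(R.from_matrix(T[:3,:3].T@G).as_rotvec())
    print("cm",np.round(d,2),"deg",np.round(a,2),"| dist mm",np.round(np.linalg.norm(d)*10,1))
def snap(fn):
    T=tool(); im=r.camera("wrist"); cv2.imwrite(fn,im[:,:,::-1]); np.save(fn[:-4]+".npy",T); return im,T
E
python3 -c "
from h import *
go(.547,-.385,.22,90)"
```

```text
cm [41.83 -2.78  3.28] deg [-5.000e-02 -5.000e-02 -7.385e+01] | dist mm 420.5
```

Call:
{"fn": "drive_tool", "kwargs": {
  "series": [
    {"dx": 41.8,"dy": -2.8,"dz": 3.3,"az": -73.8},
    {"dx": 41.8,"dy": -2.8,"dz": 3.3,"az": -73.8},
    {"dx": 41.8,"dy": -2.8,"dz": 3.3,"az": -73.8},
    {"dx": 41.8,"dy": -2.8,"dz": 3.3,"az": -73.8},
    {"dx": 41.8,"dy": -2.8,"dz": 3.3,"az": -73.8}
  ],
  "claw": 1
}}

```text
schema error: expected keys dx, dy, dz, ax, ay, az
```

```bash
python3 -c "
from h import *
go(.547,-.385,.22,90)"
```

```text
cm [41.83 -2.78  3.28] deg [-5.000e-02 -5.000e-02 -7.385e+01] | dist mm 420.5
```

Call:
{"fn": "drive_tool", "kwargs": {
  "series": [
    {"dx": 41.8,"dy": -2.8,"dz": 3.3,"ax": 0,"ay": 0,"az": -73.8},
    {"dx": 41.8,"dy": -2.8,"dz": 3.3,"ax": 0,"ay": 0,"az": -73.8},
    {"dx": 41.8,"dy": -2.8,"dz": 3.3,"ax": 0,"ay": 0,"az": -73.8},
    {"dx": 41.8,"dy": -2.8,"dz": 3.3,"ax": 0,"ay": 0,"az": -73.8},
    {"dx": 41.8,"dy": -2.8,"dz": 3.3,"ax": 0,"ay": 0,"az": -73.8}
  ],
  "claw": 1
}}

```text
t: 0.52
tool_pos: [0.3496, -0.4563, 0.2365]
orientation: [-0.0, 0.898, 0.441, -0.0]
wrist_force: [0.8, -1.6, 0.2]
opening: 0.0853
grasp_force: 0.0
```

```bash
python3 -c "
from h import *
go(.547,-.385,.22,90)"
```

```text
cm [17.71 11.25  1.65] deg [-2.000e-02 -2.000e-02 -3.772e+01] | dist mm 210.5
```

Call:
{"fn": "drive_tool", "kwargs": {
  "series": [
    {"dx": 17.7,"dy": 11.2,"dz": 1.7,"ax": 0,"ay": 0,"az": -37.7},
    {"dx": 17.7,"dy": 11.2,"dz": 1.7,"ax": 0,"ay": 0,"az": -37.7},
    {"dx": 17.7,"dy": 11.2,"dz": 1.7,"ax": 0,"ay": 0,"az": -37.7},
    {"dx": 17.7,"dy": 11.2,"dz": 1.7,"ax": 0,"ay": 0,"az": -37.7},
    {"dx": 17.7,"dy": 11.2,"dz": 1.7,"ax": 0,"ay": 0,"az": -37.7}
  ]
}}

```text
t: 0.93
tool_pos: [0.5455, -0.3864, 0.2195]
orientation: [-0.0, 0.719, 0.695, -0.0]
wrist_force: [0.1, -1.3, 0.3]
opening: 0.0852
grasp_force: 0.0
```

Call:
{"fn": "drive_tool", "kwargs": {
  "series": [
    {"dx": 0,"dy": 0,"dz": 0,"ax": 0,"ay": 0,"az": -1.8},
    {"dx": 0,"dy": 0,"dz": 0,"ax": 0,"ay": 0,"az": -1.8},
    {"dx": 0,"dy": 0,"dz": 0,"ax": 0,"ay": 0,"az": -1.8}
  ]
}}

```text
t: 1.18
tool_pos: [0.5436, -0.3873, 0.2194]
orientation: [-0.001, 0.71, 0.704, -0.0]
wrist_force: [-0.3, 0.1, -0.2]
opening: 0.0853
grasp_force: 0.0
```

```bash
python3 -c "
from h import *
snap('pics/w1.png')
go(.547,-.375,.053,90)"
```

```text
cm [ 1.27  0.39 16.68] deg [-0.04 -0.02 -0.55] | dist mm 167.4
```

View pics/w1.png

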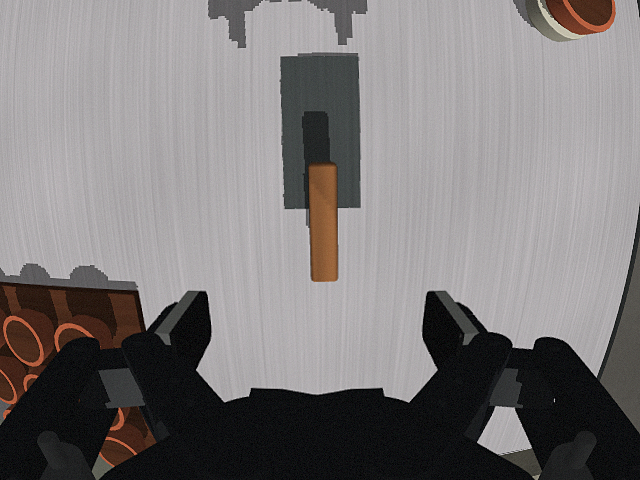

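```bash
python3 -c "
from h import *
T=np.load('pics/w1.npy')
print(rect('wrist',[(358,53),(360,208),(285,208),(281,56)],.004,T))
print(rect('wrist',[(336,164),(338,280),(312,281),(309.5,164)],.062,T))
"
```

```text
(array([ 0.5477, -0.3123]), np.float64(90.6), np.float64(90.74), array([0.141 , 0.0688]))
(array([ 0.5486, -0.3849]), np.float64(90.79), np.float64(90.68), array([0.0921, 0.0202]))
```

```bash
python3 -c "
from h import *
go(.548,-.3724,.053,90.7)"
```

```text
cm [ 1.53  0.49 16.68] deg [-0.04 -0.02 -1.25] | dist mm 167.6
```

Call:
{"fn": "drive_tool", "kwargs": {
  "series": [
    {"dx": 1.5,"dy": 0.5,"dz": 4,"ax": 0,"ay": 0,"az": -1.25},
    {"dx": 1.5,"dy": 0.5,"dz": 8,"ax": 0,"ay": 0,"az": -1.25},
    {"dx": 1.5,"dy": 0.5,"dz": 12,"ax": 0,"ay": 0,"az": -1.25},
    {"dx": 1.5,"dy": 0.5,"dz": 15,"ax": 0,"ay": 0,"az": -1.25},
    {"dx": 1.5,"dy": 0.5,"dz": 16.7,"ax": 0,"ay": 0,"az": -1.25}
  ]
}}

```text
t: 1.65
tool_pos: [0.546, -0.3724, 0.0497]
orientation: [-0.002, 0.703, 0.711, -0.0]
wrist_force: [-0.4, -0.4, 0.7]
opening: 0.0853
grasp_force: 0.0
```

Call:
{"fn": "drive_tool", "kwargs": {
  "series": [
    {"dx": 0,"dy": 0,"dz": 0,"ax": 0,"ay": 0,"az": 0},
    {"dx": 0,"dy": 0,"dz": 0,"ax": 0,"ay": 0,"az": 0}
  ]
}}

```text
t: 1.82
tool_pos: [0.5477, -0.3733, 0.0532]
orientation: [-0.001, 0.703, 0.711, -0.0]
wrist_force: [0.4, -0.0, 1.3]
opening: 0.0854
grasp_force: 0.0
```

```bash
python3 -c "
from h import *
go(.548,-.3724,.053,90.7)"
```

```text
cm [0.09 0.04 0.02] deg [-0.05 -0.04 -0.04] | dist mm 1.0
```

Call:
{"fn": "drive_tool", "kwargs": {
  "series": [
    {"dx": 0.1,"dy": 0,"dz": 0,"ax": 0,"ay": 0,"az": 0},
    {"dx": 0.1,"dy": 0,"dz": 0,"ax": 0,"ay": 0,"az": 0},
    {"dx": 0.1,"dy": 0,"dz": 0,"ax": 0,"ay": 0,"az": 0},
    {"dx": 0.1,"dy": 0,"dz": 0,"ax": 0,"ay": 0,"az": 0},
    {"dx": 0.1,"dy": 0,"dz": 0,"ax": 0,"ay": 0,"az": 0}
  ],
  "claw": 0
}}

```text
t: 2.23
tool_pos: [0.5491, -0.3718, 0.0539]
orientation: [0.001, 0.702, 0.712, 0.0]
wrist_force: [-0.1, -0.6, -0.5]
opening: 0.0255
grasp_force: 0.0
```

Call:
{"fn": "drive_tool", "kwargs": {
  "series": [
    {"dx": 0,"dy": 0,"dz": 0,"ax": 0,"ay": 0,"az": 0},
    {"dx": 0,"dy": 0,"dz": 0,"ax": 0,"ay": 0,"az": 0},
    {"dx": 0,"dy": 0,"dz": 0,"ax": 0,"ay": 0,"az": 0},
    {"dx": 0,"dy": 0,"dz": 0,"ax": 0,"ay": 0,"az": 0},
    {"dx": 0,"dy": 0,"dz": 0,"ax": 0,"ay": 0,"az": 0}
  ]
}}

```text
t: 2.65
tool_pos: [0.549, -0.3718, 0.0539]
orientation: [0.001, 0.702, 0.712, -0.0]
wrist_force: [-2.2, -0.1, 5.9]
opening: 0.0212
grasp_force: 59.9
```

Call:
{"fn": "drive_tool", "kwargs": {
  "series": [
    {"dx": 0,"dy": 0,"dz": -1,"ax": 0,"ay": 0,"az": 0},
    {"dx": 0,"dy": 0,"dz": -4,"ax": 0,"ay": 0,"az": 0},
    {"dx": 0,"dy": 0,"dz": -8,"ax": 0,"ay": 0,"az": 0},
    {"dx": 2,"dy": 0,"dz": -12,"ax": 0,"ay": 0,"az": 0},
    {"dx": 5,"dy": -1,"dz": -14,"ax": 0,"ay": 0,"az": 0}
  ]
}}

```text
t: 3.07
tool_pos: [0.5395, -0.3239, 0.1966]
orientation: [0.002, 0.703, 0.711, 0.0]
wrist_force: [-0.2, 0.3, -2.1]
opening: 0.0213
grasp_force: 59.3
```

```bash
python3 -c "
from h import *
go(.45,-.13,.25,90.8)"
```

```text
cm [19.48 -8.69 -5.43] deg [ 0.2   0.18 -0.11] | dist mm 220.2
```

Call:
{"fn": "drive_tool", "kwargs": {
  "series": [
    {"dx": 3,"dy": -1.5,"dz": -1,"ax": 0,"ay": 0,"az": 0},
    {"dx": 7,"dy": -3,"dz": -2,"ax": 0,"ay": 0,"az": 0},
    {"dx": 11,"dy": -5,"dz": -3,"ax": 0,"ay": 0,"az": 0},
    {"dx": 15,"dy": -7,"dz": -4,"ax": 0,"ay": 0,"az": 0},
    {"dx": 18.5,"dy": -8.5,"dz": -5.2,"ax": 0,"ay": 0,"az": 0}
  ]
}}

```text
t: 3.48
tool_pos: [0.4522, -0.1438, 0.2428]
orientation: [-0.001, 0.702, 0.712, -0.0]
wrist_force: [1.1, 1.1, -1.3]
opening: 0.0208
grasp_force: 59.3
```

Call:
{"fn": "drive_tool", "kwargs": {
  "series": [
    {"dx": 0.8,"dy": 0,"dz": 0,"ax": 0,"ay": 0,"az": 0},
    {"dx": 0.8,"dy": 0,"dz": 0,"ax": 0,"ay": 0,"az": 0},
    {"dx": 0.8,"dy": 0,"dz": 0,"ax": 0,"ay": 0,"az": 0}
  ]
}}

```text
t: 3.73
tool_pos: [0.4539, -0.1372, 0.2432]
orientation: [0.001, 0.702, 0.713, 0.0]
wrist_force: [0.8, -0.8, -3.0]
opening: 0.0213
grasp_force: 59.4
```

```bash
python3 -c "
from h import *
im,T=snap('pics/w2.png');print(T[:3,3])
go(.45,.25,.25,90.8)"
```

```text
[ 0.45394665 -0.13724128  0.24322527]
cm [38.79  0.16 -0.74] deg [0.02 0.02 0.04] | dist mm 388.0
```

View pics/w2.png

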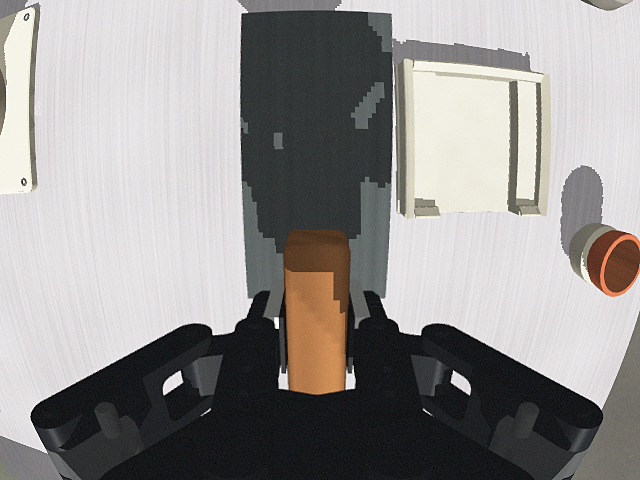

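Call:
{"fn": "drive_tool", "kwargs": {
  "series": [
    {"dx": 3,"dy": 0,"dz": 0,"ax": 0,"ay": 0,"az": 0},
    {"dx": 7,"dy": 0,"dz": 0,"ax": 0,"ay": 0,"az": 0},
    {"dx": 11,"dy": 0,"dz": 0,"ax": 0,"ay": 0,"az": 0},
    {"dx": 15,"dy": 0,"dz": 0,"ax": 0,"ay": 0,"az": 0},
    {"dx": 19,"dy": 0,"dz": -0.5,"ax": 0,"ay": 0,"az": 0}
  ]
}}

```text
t: 4.2
tool_pos: [0.4512, 0.053, 0.2464]
orientation: [-0.001, 0.703, 0.711, -0.001]
wrist_force: [1.4, -0.5, -1.7]
opening: 0.0214
grasp_force: 59.4
```

Call:
{"fn": "drive_tool", "kwargs": {
  "series": [
    {"dx": 4,"dy": 0,"dz": 0,"ax": 0,"ay": 0,"az": 0},
    {"dx": 8,"dy": 0,"dz": 0,"ax": 0,"ay": 0,"az": 0},
    {"dx": 11.5,"dy": 0,"dz": 0,"ax": 0,"ay": 0,"az": 0},
    {"dx": 14,"dy": 0,"dz": 0,"ax": 0,"ay": 0,"az": 0},
    {"dx": 16,"dy": 0,"dz": 0,"ax": 0,"ay": 0,"az": 0}
  ]
}}

```text
t: 4.62
tool_pos: [0.4495, 0.214, 0.2467]
orientation: [-0.0, 0.702, 0.712, -0.001]
wrist_force: [0.1, -0.1, -2.2]
opening: 0.0212
grasp_force: 59.3
```

Call:
{"fn": "drive_tool", "kwargs": {
  "series": [
    {"dx": 0,"dy": 0,"dz": 0,"ax": 0,"ay": 0,"az": 0},
    {"dx": 0,"dy": 0,"dz": 0,"ax": 0,"ay": 0,"az": 0},
    {"dx": 0,"dy": 0,"dz": 0,"ax": 0,"ay": 0,"az": 0}
  ]
}}

```text
t: 4.87
tool_pos: [0.4495, 0.2116, 0.2469]
orientation: [-0.0, 0.702, 0.712, -0.001]
wrist_force: [-0.7, 0.3, -1.9]
opening: 0.0208
grasp_force: 59.4
```

```bash
python3 -c "
from h import *
im,T=snap('pics/w3.png');print(T[:3,3])
a=cv2.imread('pics/w2.png');b=cv2.imread('pics/w3.png')
f=lambda m,x,y:cv2.resize(m[y:y+200,x:x+200],(400,400),interpolation=cv2.INTER_CUBIC)
cv2.imwrite('pics/z2.png',np.vstack([np.hstack([f(a,380,40),f(b,380,40)]),cv2.resize(b,(800,600))[:200]]))"
```

```text
[0.44946534 0.21164405 0.24686432]
```

View pics/z2.png

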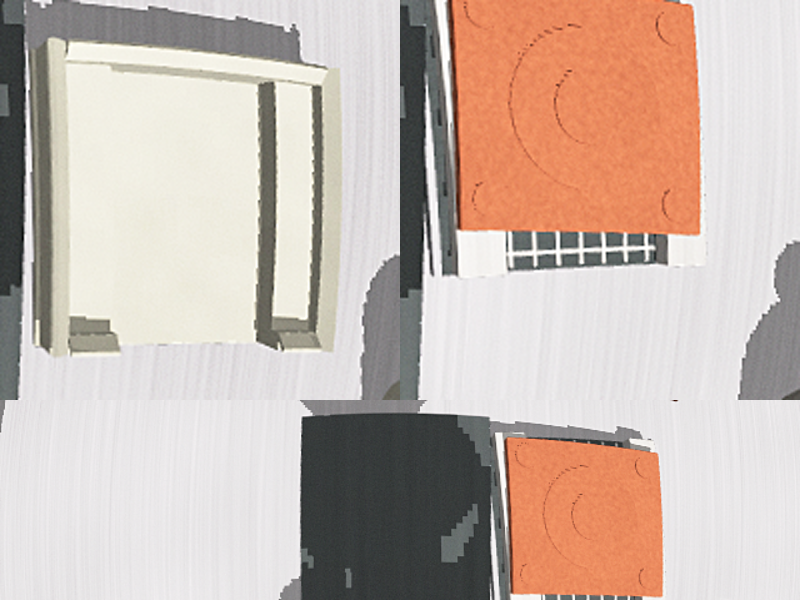

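```bash
python3 -c "
from h import *
T=np.load('pics/w2.npy')
print(rect('wrist',[(550,75),(547,216),(406,218),(405,59)],.037,T)); print(pix2w('wrist',[(550,75),(547,216),(406,218),(405,59)],.037,T))
T=np.load('pics/w3.npy')
print(rect('wrist',[(526.2,42.4),(530,157.5),(409.5,155),(405.6,29.6)],.03,T))
print(pix2w('wrist',[(433.5,174),(514,172),(533,172),(409,177.5),(525,38)],.02,T))
"
```

```text
(array([ 0.6099, -0.0635]), np.float64(92.59), np.float64(92.47), array([0.1444, 0.155 ]))
[[ 0.68372945  0.01195843  0.037     ]
 [ 0.69088876 -0.13233152  0.037     ]
 [ 0.53544768 -0.138976    0.037     ]
 [ 0.52953582  0.00525487  0.037     ]]
(array([0.5953, 0.3297]), np.float64(92.81), np.float64(93.07), array([0.119 , 0.1295]))
[[0.56077217 0.24946326 0.02      ]
 [0.65067941 0.25688724 0.02      ]
 [0.67493525 0.25869179 0.02      ]
 [0.53627713 0.24501597 0.02      ]
 [0.66161166 0.40072659 0.02      ]]
```

```bash
cat >> h.py <<'E'
def tool2pix(p):
    m=r.camera_model("wrist"); q=np.c_[np.atleast_2d(p),np.ones(len(np.atleast_2d(p)))]@np.linalg.inv(m["mount"]).T
    th=np.arctan2(np.hypot(q[:,0],q[:,1]),-q[:,2]); k=th/np.hypot(q[:,0],q[:,1])
    return np.round(np.c_[m["cx"]+m["fx"]*k*q[:,0],m["cy"]-m["fy"]*k*q[:,1]],1)
E
python3 -c "
from h import *
for p in (-3,-2,-1,0,1,2,3):
  a=np.radians(p)
  # lifter pts relative to grip (x fwd, up h): top of blade
  P=[]
  for x in (.130,-.010):
   for y in (-.035,.035):
    h=-.046; X=x*np.cos(a)+h*-np.sin(a)*-1*0-h*np.sin(a); H=x*np.sin(a)+h*np.cos(a)
    P.append([X,y,.003-H])
  print(p,tool2pix(P).tolist())
go(.6123,.0986,.247,94.3)
go(.6123,.0986,.067,94.3)
"
```

```text
-3 [[244.0, 17.8], [390.9, 17.8], [248.0, 301.8], [387.4, 301.6]]
-2 [[243.2, 14.7], [391.7, 14.7], [248.0, 300.2], [387.5, 300.0]]
-1 [[242.3, 11.6], [392.6, 11.6], [248.0, 298.6], [387.5, 298.4]]
0 [[241.5, 8.5], [393.5, 8.5], [247.9, 297.0], [387.5, 296.8]]
1 [[240.6, 5.4], [394.4, 5.4], [247.9, 295.4], [387.6, 295.2]]
2 [[239.6, 2.3], [395.3, 2.3], [247.8, 293.8], [387.6, 293.6]]
3 [[238.7, -0.8], [396.3, -0.8], [247.8, 292.2], [387.7, 292.0]]
cm [-11.49  16.14  -0.  ] deg [-0.06  0.03 -3.56] | dist mm 198.1
cm [-11.48  16.16  18.  ] deg [-0.06  0.03 -3.56] | dist mm 267.7
```

Call:
{"fn": "drive_tool", "kwargs": {
  "series": [
    {"dx": -2,"dy": 3,"dz": 0,"ax": 0,"ay": 0,"az": -1},
    {"dx": -5,"dy": 6.5,"dz": 0,"ax": 0,"ay": 0,"az": -2},
    {"dx": -7.5,"dy": 10,"dz": 0,"ax": 0,"ay": 0,"az": -3.5},
    {"dx": -10,"dy": 13.5,"dz": 0,"ax": 0,"ay": 0,"az": -3.5},
    {"dx": -11.5,"dy": 16.2,"dz": 1,"ax": 0,"ay": 0,"az": -3.5}
  ]
}}

```text
t: 5.33
tool_pos: [0.6148, 0.0961, 0.2392]
orientation: [0.001, 0.681, 0.732, 0.001]
wrist_force: [1.6, 1.1, -2.2]
opening: 0.021
grasp_force: 59.9
```

Call:
{"fn": "drive_tool", "kwargs": {
  "series": [
    {"dx": 0,"dy": 0,"dz": 3.5,"ax": 0,"ay": 0,"az": 0},
    {"dx": 0,"dy": 0,"dz": 7.5,"ax": 0,"ay": 0,"az": 0},
    {"dx": 0,"dy": 0,"dz": 11,"ax": 0,"ay": 0,"az": 0},
    {"dx": 0,"dy": 0,"dz": 13.5,"ax": 0,"ay": 0,"az": 0},
    {"dx": 0,"dy": 0,"dz": 15,"ax": 0,"ay": 0,"az": 0}
  ]
}}

```text
t: 5.75
tool_pos: [0.6111, 0.0977, 0.0839]
orientation: [-0.002, 0.681, 0.732, -0.002]
wrist_force: [-0.6, 0.4, -1.3]
opening: 0.0208
grasp_force: 59.9
```

Call:
{"fn": "drive_tool", "kwargs": {
  "series": [
    {"dx": 0,"dy": 0,"dz": 0,"ax": 0,"ay": 0,"az": 0},
    {"dx": 0,"dy": 0,"dz": 0,"ax": 0,"ay": 0,"az": 0},
    {"dx": 0,"dy": 0,"dz": 0,"ax": 0,"ay": 0,"az": 0}
  ]
}}

```text
t: 6.0
tool_pos: [0.6134, 0.0989, 0.0889]
orientation: [0.001, 0.68, 0.733, 0.001]
wrist_force: [0.3, 0.5, -2.2]
opening: 0.0211
grasp_force: 59.8
```

```bash
python3 -c "
from h import *
im,T=snap('pics/w4.png');print(T[:3,3])
go(.6123,.0986,.065,94.3)
go(.602,.243,.065,94.3)"
```

```text
[0.61335379 0.09888061 0.08890721]
cm [-0.04 -0.13  2.43] deg [ 0.14  0.01 -0.03] | dist mm 24.3
cm [14.44 -0.08  2.42] deg [ 0.14  0.01 -0.03] | dist mm 146.4
```

View pics/w4.png

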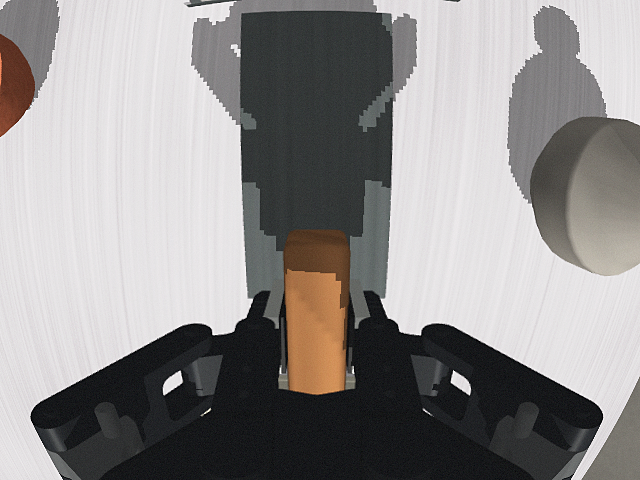

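Call:
{"fn": "drive_tool", "kwargs": {
  "series": [
    {"dx": 0,"dy": 0,"dz": 1,"ax": 0,"ay": 0,"az": 0},
    {"dx": 0,"dy": 0,"dz": 2,"ax": 0,"ay": 0,"az": 0},
    {"dx": 0,"dy": 0,"dz": 2.3,"ax": 0,"ay": 0,"az": 0},
    {"dx": 0,"dy": 0,"dz": 2.3,"ax": 0,"ay": 0,"az": 0},
    {"dx": 0,"dy": 0,"dz": 2.3,"ax": 0,"ay": 0,"az": 0}
  ]
}}

```text
t: 6.47
tool_pos: [0.6123, 0.0998, 0.0643]
orientation: [-0.0, 0.68, 0.733, -0.0]
wrist_force: [-0.6, -0.1, -2.1]
opening: 0.0209
grasp_force: 59.9
```

```bash
python3 -c "
from h import *
go(.603,.243,.0655,94.3)"
```

```text
cm [14.35  0.15 -0.12] deg [-0.04 -0.    0.02] | dist mm 143.6
```

Call:
{"fn": "drive_tool", "kwargs": {
  "series": [
    {"dx": 1,"dy": 0.1,"dz": -0.1,"ax": 0,"ay": 0,"az": 0},
    {"dx": 2.5,"dy": 0.1,"dz": -0.1,"ax": 0,"ay": 0,"az": 0},
    {"dx": 4,"dy": 0.1,"dz": -0.1,"ax": 0,"ay": 0,"az": 0},
    {"dx": 5.5,"dy": 0.1,"dz": -0.1,"ax": 0,"ay": 0,"az": 0},
    {"dx": 7,"dy": 0.1,"dz": -0.1,"ax": 0,"ay": 0,"az": 0}
  ]
}}

```text
t: 6.88
tool_pos: [0.6079, 0.1718, 0.0657]
orientation: [0.0, 0.68, 0.734, 0.0]
wrist_force: [0.3, 0.6, -2.7]
opening: 0.0211
grasp_force: 60.0
```

Call:
{"fn": "drive_tool", "kwargs": {
  "series": [
    {"dx": 1.5,"dy": 0,"dz": 0,"ax": 0,"ay": 0,"az": 0},
    {"dx": 3,"dy": 0,"dz": 0,"ax": 0,"ay": 0,"az": 0},
    {"dx": 4.5,"dy": 0,"dz": 0,"ax": 0,"ay": 0,"az": 0},
    {"dx": 6,"dy": 0,"dz": 0,"ax": 0,"ay": 0,"az": 0},
    {"dx": 6,"dy": 0,"dz": 0,"ax": 0,"ay": 0,"az": 0}
  ]
}}

```text
t: 7.3
tool_pos: [0.6033, 0.2327, 0.0655]
orientation: [-0.0, 0.679, 0.734, 0.0]
wrist_force: [0.6, 0.4, -1.9]
opening: 0.0213
grasp_force: 60.0
```

```bash
python3 -c "
from h import *
go(.603,.243,.0655,94.3)
im,T=snap('pics/w5.png');print(T[:3,3], r.observe()['wrist_force'])"
```

```text
cm [1.03 0.05 0.01] deg [ 0.01 -0.05  0.15] | dist mm 10.4
[0.60325904 0.23265033 0.06554191] [-0.07823028  0.07148296 -2.14041972]
```

View pics/w5.png

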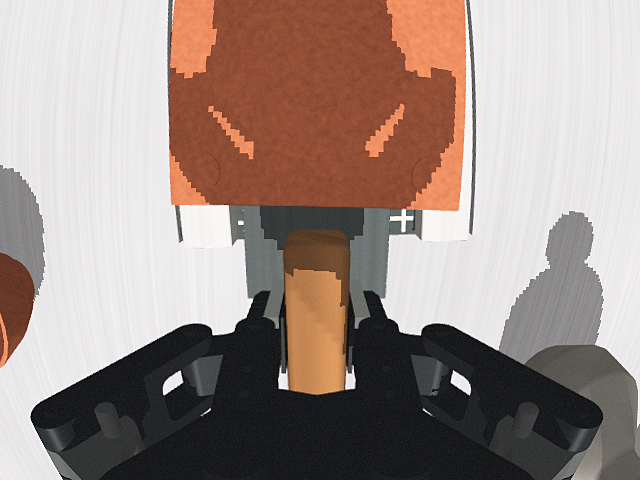

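```bash
python3 -c "
from h import *
T=np.load('pics/w5.npy'); w=pix2w('wrist',[(171,205),(460,210)],.03,T)
t=(w-T[:3,3])@T[:3,:3]; print(w,t, np.hypot(*(w[1]-w[0])[:2]))"
```

```text
[[0.53496004 0.26702784 0.03      ]
 [0.66377935 0.27458711 0.03      ]] [[ 0.03954343 -0.06542859  0.03556979]
 [ 0.03708     0.0635888   0.03558323]] 0.12904091237623436
```

Call:
{"fn": "drive_tool", "kwargs": {
  "series": [
    {"dx": 0.7,"dy": 0,"dz": 0,"ax": 0,"ay": 0,"az": 0},
    {"dx": 1.3,"dy": 0,"dz": 0,"ax": 0,"ay": 0,"az": 0},
    {"dx": 1.3,"dy": 0,"dz": 0,"ax": 0,"ay": 0,"az": 0},
    {"dx": 1.3,"dy": 0,"dz": -0.2,"ax": 0,"ay": 0,"az": 0},
    {"dx": 1.3,"dy": 0,"dz": -0.3,"ax": 0,"ay": 0,"az": 0}
  ]
}}

```text
t: 7.77
tool_pos: [0.6028, 0.2421, 0.0688]
orientation: [0.0, 0.68, 0.733, -0.0]
wrist_force: [0.1, -0.7, -3.1]
opening: 0.0208
grasp_force: 60.0
```

Call:
{"fn": "drive_tool", "kwargs": {
  "series": [
    {"dx": 0,"dy": 0,"dz": -0.1,"ax": 0,"ay": 0,"az": 0},
    {"dx": 0,"dy": 0,"dz": -0.2,"ax": 0,"ay": 0,"az": 0},
    {"dx": 0,"dy": 0,"dz": -0.4,"ax": 0,"ay": 0,"az": 0},
    {"dx": 0,"dy": 0,"dz": -0.6,"ax": 0,"ay": 0,"az": 0},
    {"dx": 0,"dy": 0,"dz": -0.8,"ax": 0,"ay": 0,"az": 0}
  ]
}}

```text
t: 8.18
tool_pos: [0.6026, 0.2421, 0.0766]
orientation: [-0.0, 0.68, 0.733, -0.0]
wrist_force: [0.4, 0.0, -4.7]
opening: 0.0211
grasp_force: 59.6
```

Call:
{"fn": "drive_tool", "kwargs": {
  "series": [
    {"dx": 0,"dy": 0,"dz": -0.3,"ax": 0,"ay": 0,"az": 0},
    {"dx": 0,"dy": 0,"dz": -0.7,"ax": 0,"ay": 0,"az": 0},
    {"dx": 0,"dy": 0,"dz": -1.2,"ax": 0,"ay": 0,"az": 0},
    {"dx": 0,"dy": 0,"dz": -1.8,"ax": 0,"ay": 0,"az": 0},
    {"dx": 0,"dy": 0,"dz": -2.4,"ax": 0,"ay": 0,"az": 0}
  ]
}}

```text
t: 8.6
tool_pos: [0.6028, 0.2424, 0.1013]
orientation: [0.0, 0.68, 0.733, 0.0]
wrist_force: [-0.6, 0.7, -4.9]
opening: 0.0213
grasp_force: 59.6
```

Call:
{"fn": "drive_tool", "kwargs": {
  "series": [
    {"dx": 0,"dy": 0,"dz": -0.3,"ax": 0,"ay": 0,"az": 0},
    {"dx": 0,"dy": 0,"dz": -0.3,"ax": 0,"ay": 0,"az": 0},
    {"dx": 0,"dy": 0,"dz": -0.3,"ax": 0,"ay": 0,"az": 0},
    {"dx": 0,"dy": 0,"dz": -0.3,"ax": 0,"ay": 0,"az": 0},
    {"dx": 0,"dy": 0,"dz": -0.3,"ax": 0,"ay": 0,"az": 0}
  ]
}}

```text
t: 9.02
tool_pos: [0.6025, 0.2423, 0.1032]
orientation: [-0.0, 0.68, 0.733, -0.0]
wrist_force: [0.6, 0.2, -5.1]
opening: 0.021
grasp_force: 59.7
```

```bash
python3 -c "
from h import *
im,T=snap('pics/w6.png');o=r.observe();print(T[:3,3], o['wrist_force'],o['torque'])"
```

```text
[0.60254518 0.24231469 0.10323717] [-0.38491463  0.31211116 -5.57213099] [-0.2891994   0.02021057  0.00561497]
```

View pics/w6.png

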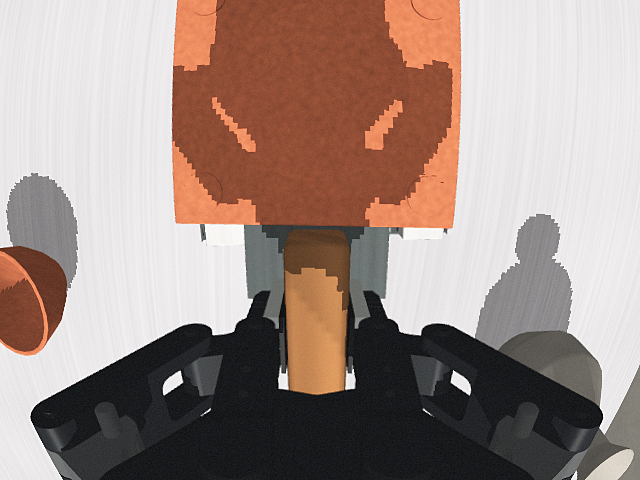

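```bash
cat >> h.py <<'E'
def tiletool(px,zt=.0399):
    """rear-left, rear-right tile top corners in wrist picture -> tile centre, yaw offset in tool frame"""
    T=np.eye(4); T[1,1]=T[2,2]=-1; w=pix2w("wrist",px,-zt,T); w[:,1:]*=-1
    e=w[1]-w[0]; a=np.arctan2(e[0],e[1]); m=w.mean(0)[:2]+.06*np.array([np.cos(a),-np.sin(a)])
    return m,-np.degrees(a)*-1,np.hypot(*e[:2])
def place(tx,ty,tyaw,z,m,off):
    """TCP pose that puts tile centre at tx,ty with yaw tyaw; off = clockwise(world) angle"""
    yaw=tyaw-off; c,s=np.cos(np.radians(yaw)),np.sin(np.radians(yaw))
    go(tx-(c*m[0]+s*m[1]),ty-(s*m[0]-c*m[1]),z,yaw); print("yaw",round(yaw,2))
E
python3 -c "
from h import *
m,a,l=tiletool([(176,222),(453,227)]); print(m,a,l)
T=tool(); print(T@[*m,.05,1])
place(.6095,-.064,92.65,.15,m,a)"
```

```text
[ 0.08949747 -0.00023837] -1.1463115350232684 0.1279535595780064
[0.59557363 0.33151291 0.05322089 1.        ]
cm [-39.54  -1.67  -4.67] deg [-0.04  0.    0.52] | dist mm 398.5
yaw 93.8
```

Call:
{"fn": "drive_tool", "kwargs": {
  "series": [
    {"dx": -0.3,"dy": 0,"dz": -0.4,"ax": 0,"ay": 0,"az": 0},
    {"dx": -1.0,"dy": 0,"dz": -0.9,"ax": 0,"ay": 0,"az": 0},
    {"dx": -2.1,"dy": -0.1,"dz": -1.5,"ax": 0,"ay": 0,"az": 0.1},
    {"dx": -3.6,"dy": -0.2,"dz": -2.1,"ax": 0,"ay": 0,"az": 0.2},
    {"dx": -5.5,"dy": -0.3,"dz": -2.7,"ax": 0,"ay": 0,"az": 0.3}
  ]
}}

```text
t: 9.48
tool_pos: [0.6039, 0.1862, 0.1315]
orientation: [0.0, 0.682, 0.732, 0.0]
wrist_force: [-0.0, -0.4, -4.9]
opening: 0.0214
grasp_force: 59.7
```

Call:
{"fn": "drive_tool", "kwargs": {
  "series": [
    {"dx": -2.2,"dy": -0.1,"dz": -0.6,"ax": 0,"ay": 0,"az": 0.1},
    {"dx": -4.4,"dy": -0.2,"dz": -1.1,"ax": 0,"ay": 0,"az": 0.2},
    {"dx": -6.6,"dy": -0.3,"dz": -1.5,"ax": 0,"ay": 0,"az": 0.2},
    {"dx": -8.8,"dy": -0.4,"dz": -1.8,"ax": 0,"ay": 0,"az": 0.2},
    {"dx": -11.0,"dy": -0.5,"dz": -2.0,"ax": 0,"ay": 0,"az": 0.2}
  ]
}}

```text
t: 9.9
tool_pos: [0.6065, 0.0746, 0.1519]
orientation: [0.001, 0.684, 0.73, 0.0]
wrist_force: [-0.5, 0.4, -4.5]
opening: 0.0213
grasp_force: 59.7
```

Call:
{"fn": "drive_tool", "kwargs": {
  "series": [
    {"dx": -2.2,"dy": -0.1,"dz": 0,"ax": 0,"ay": 0,"az": 0},
    {"dx": -4.4,"dy": -0.2,"dz": 0,"ax": 0,"ay": 0,"az": 0},
    {"dx": -6.6,"dy": -0.3,"dz": 0,"ax": 0,"ay": 0,"az": 0},
    {"dx": -8.8,"dy": -0.4,"dz": 0,"ax": 0,"ay": 0,"az": 0},
    {"dx": -11.0,"dy": -0.5,"dz": 0,"ax": 0,"ay": 0,"az": 0}
  ]
}}

```text
t: 10.32
tool_pos: [0.6085, -0.0355, 0.1516]
orientation: [0.001, 0.684, 0.73, 0.0]
wrist_force: [1.0, -0.1, -5.4]
opening: 0.0212
grasp_force: 59.6
```

Call:
{"fn": "drive_tool", "kwargs": {
  "series": [
    {"dx": -2.0,"dy": -0.1,"dz": 0,"ax": 0,"ay": 0,"az": 0},
    {"dx": -3.8,"dy": -0.2,"dz": 0,"ax": 0,"ay": 0,"az": 0},
    {"dx": -5.4,"dy": -0.2,"dz": 0,"ax": 0,"ay": 0,"az": 0},
    {"dx": -6.8,"dy": -0.3,"dz": 0,"ax": 0,"ay": 0,"az": 0},
    {"dx": -8.0,"dy": -0.3,"dz": 0,"ax": 0,"ay": 0,"az": 0}
  ]
}}

```text
t: 10.73
tool_pos: [0.611, -0.1148, 0.1511]
orientation: [0.0, 0.684, 0.73, 0.0]
wrist_force: [-0.4, 0.5, -4.9]
opening: 0.0211
grasp_force: 59.6
```

Call:
{"fn": "drive_tool", "kwargs": {
  "series": [
    {"dx": -1.0,"dy": 0,"dz": 0,"ax": 0,"ay": 0,"az": 0},
    {"dx": -1.8,"dy": 0,"dz": 0,"ax": 0,"ay": 0,"az": 0},
    {"dx": -2.4,"dy": 0,"dz": 0,"ax": 0,"ay": 0,"az": 0},
    {"dx": -2.8,"dy": 0,"dz": 0,"ax": 0,"ay": 0,"az": 0},
    {"dx": -3.0,"dy": 0,"dz": 0,"ax": 0,"ay": 0,"az": 0}
  ]
}}

```text
t: 11.15
tool_pos: [0.6133, -0.143, 0.1505]
orientation: [-0.0, 0.683, 0.73, -0.0]
wrist_force: [0.2, -0.3, -5.6]
opening: 0.0212
grasp_force: 59.6
```

Call:
{"fn": "drive_tool", "kwargs": {
  "series": [
    {"dx": 0,"dy": 0,"dz": 0,"ax": 0,"ay": 0,"az": 0},
    {"dx": 0,"dy": 0,"dz": 0,"ax": 0,"ay": 0,"az": 0},
    {"dx": 0,"dy": 0,"dz": 0,"ax": 0,"ay": 0,"az": 0},
    {"dx": 0,"dy": 0,"dz": 0,"ax": 0,"ay": 0,"az": 0},
    {"dx": 0,"dy": 0,"dz": 0,"ax": 0,"ay": 0,"az": 0}
  ]
}}

```text
t: 11.57
tool_pos: [0.6133, -0.1425, 0.1506]
orientation: [-0.0, 0.683, 0.73, 0.0]
wrist_force: [0.8, -1.0, -5.3]
opening: 0.021
grasp_force: 59.6
```

```bash
python3 -c "
from h import *
im,T=snap('pics/w7.png');o=r.observe();print(T[:3,3], o['wrist_force'],o['torque'])
a=r.camera('top');s=r.camera('scene');cv2.imwrite('pics/t7.png',a[:,:,::-1]);cv2.imwrite('pics/s7.png',s[:,:,::-1])
im=im[:,:,::-1];a=a[:,:,::-1];s=s[:,:,::-1]
cv2.imwrite('pics/z3.png',np.vstack([cv2.resize(im,(400,300))*0+im[90:390,120:520],])if 0 else np.vstack([np.hstack([im[0:300,120:520],cv2.resize(a[190:310,260:420],(400,300),interpolation=2)]),np.hstack([cv2.resize(s[190:340,190:390],(400,300),interpolation=2),im[180:480,120:520]])]))
place(.6095,-.064,92.65,.15,*tiletool([(176,222),(453,227)])[:2])"
```

```text
[ 0.61327809 -0.14246555  0.15064409] [-0.22379607 -0.06469984 -4.9014273 ] [-0.30324653 -0.01040522 -0.0523464 ]
cm [-1.07  0.17  0.06] deg [ 0.   -0.    0.03] | dist mm 10.9
yaw 93.8
```

View pics/z3.png

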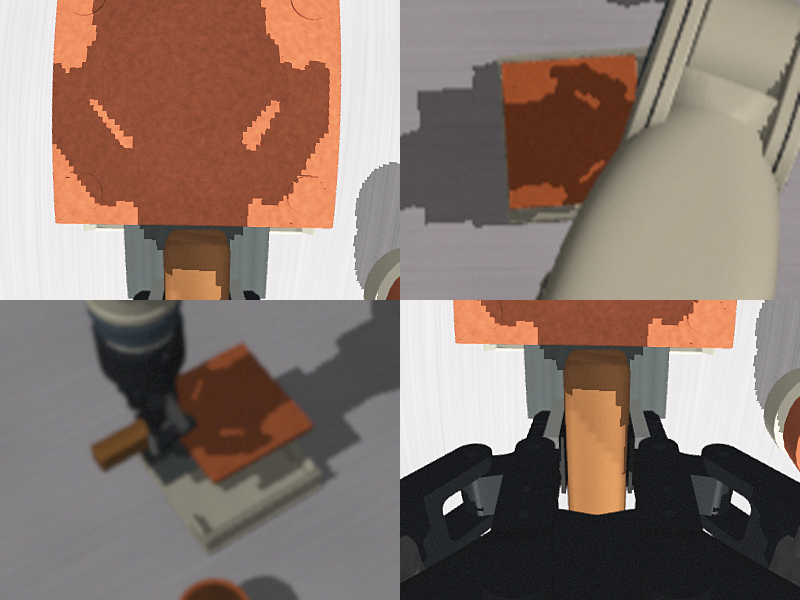

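```bash
python3 -c "
from h import *
T=np.load('pics/w7.npy'); print(pix2w('wrist',[(204,230),(433,234)],.037,T))
im=cv2.imread('pics/w7.png').astype(int)
for y in (224,226,228,230,232,234): print(y,[ (x,*im[y,x]) for x in range(198,210,2)])
for y in (228,230,232,234,236,238): print(y,[ (x,*im[y,x]) for x in range(426,440,2)])
for x in (215,420): print(x,[(y,*im[y,x]) for y in range(218,242,2)])
"
```

```text
[[ 0.53733505 -0.13866764  0.037     ]
 [ 0.69027344 -0.13135821  0.037     ]]
224 [(198, np.int64(252), np.int64(244), np.int64(236)), (200, np.int64(253), np.int64(244), np.int64(236)), (202, np.int64(255), np.int64(250), np.int64(241)), (204, np.int64(207), np.int64(221), np.int64(218)), (206, np.int64(220), np.int64(233), np.int64(226)), (208, np.int64(223), np.int64(239), np.int64(228))]
226 [(198, np.int64(235), np.int64(233), np.int64(235)), (200, np.int64(236), np.int64(234), np.int64(236)), (202, np.int64(241), np.int64(238), np.int64(240)), (204, np.int64(195), np.int64(212), np.int64(217)), (206, np.int64(204), np.int64(223), np.int64(227)), (208, np.int64(207), np.int64(227), np.int64(229))]
228 [(198, np.int64(235), np.int64(234), np.int64(237)), (200, np.int64(236), np.int64(236), np.int64(238)), (202, np.int64(241), np.int64(239), np.int64(241)), (204, np.int64(195), np.int64(213), np.int64(216)), (206, np.int64(207), np.int64(226), np.int64(229)), (208, np.int64(202), np.int64(224), np.int64(228))]
230 [(198, np.int64(235), np.int64(233), np.int64(235)), (200, np.int6
[... 3648 characters left out ...]
40), np.int64(243)), (240, np.int64(243), np.int64(241), np.int64(243))]
420 [(218, np.int64(105), np.int64(148), np.int64(243)), (220, np.int64(103), np.int64(151), np.int64(243)), (222, np.int64(101), np.int64(146), np.int64(240)), (224, np.int64(96), np.int64(142), np.int64(238)), (226, np.int64(102), np.int64(152), np.int64(245)), (228, np.int64(132), np.int64(153), np.int64(179)), (230, np.int64(132), np.int64(145), np.int64(148)), (232, np.int64(225), np.int64(241), np.int64(243)), (234, np.int64(240), np.int64(248), np.int64(249)), (236, np.int64(235), np.int64(234), np.int64(236)), (238, np.int64(234), np.int64(234), np.int64(235)), (240, np.int64(238), np.int64(236), np.int64(239))]
```

```bash
python3 -c "
from h import *
place(.610,-.0635,92.65,.095,*tiletool([(176,222),(453,227)])[:2])"
```

```text
cm [-1.03  0.22  5.56] deg [ 0.   -0.    0.03] | dist mm 56.6
yaw 93.8
```

Call:
{"fn": "drive_tool", "kwargs": {
  "series": [
    {"dx": -0.2,"dy": 0,"dz": 0.4,"ax": 0,"ay": 0,"az": 0},
    {"dx": -0.5,"dy": 0.1,"dz": 1,"ax": 0,"ay": 0,"az": 0},
    {"dx": -0.8,"dy": 0.2,"dz": 1.7,"ax": 0,"ay": 0,"az": 0},
    {"dx": -1.0,"dy": 0.2,"dz": 2.4,"ax": 0,"ay": 0,"az": 0},
    {"dx": -1.0,"dy": 0.2,"dz": 3.1,"ax": 0,"ay": 0,"az": 0}
  ]
}}

```text
t: 12.13
tool_pos: [0.6158, -0.1533, 0.1184]
orientation: [-0.0, 0.683, 0.73, -0.0]
wrist_force: [0.1, -0.2, -4.5]
opening: 0.0212
grasp_force: 59.6
```

Call:
{"fn": "drive_tool", "kwargs": {
  "series": [
    {"dx": 0,"dy": 0,"dz": 0.7,"ax": 0,"ay": 0,"az": 0},
    {"dx": 0,"dy": 0,"dz": 1.3,"ax": 0,"ay": 0,"az": 0},
    {"dx": 0,"dy": 0,"dz": 1.8,"ax": 0,"ay": 0,"az": 0},
    {"dx": 0,"dy": 0,"dz": 2.2,"ax": 0,"ay": 0,"az": 0},
    {"dx": 0,"dy": 0,"dz": 2.4,"ax": 0,"ay": 0,"az": 0}
  ]
}}

```text
t: 12.55
tool_pos: [0.6158, -0.1525, 0.0949]
orientation: [-0.0, 0.683, 0.73, -0.0]
wrist_force: [-0.3, 0.6, -5.8]
opening: 0.0212
grasp_force: 59.6
```

Call:
{"fn": "drive_tool", "kwargs": {
  "series": [
    {"dx": 0,"dy": 0,"dz": 0,"ax": 0,"ay": 0,"az": 0},
    {"dx": 0,"dy": 0,"dz": 0,"ax": 0,"ay": 0,"az": 0},
    {"dx": 0,"dy": 0,"dz": 0,"ax": 0,"ay": 0,"az": 0},
    {"dx": 0,"dy": 0,"dz": 0,"ax": 0,"ay": 0,"az": 0}
  ]
}}

```text
t: 12.88
tool_pos: [0.6161, -0.1527, 0.096]
orientation: [0.0, 0.683, 0.73, 0.0]
wrist_force: [0.1, 0.2, -6.0]
opening: 0.0211
grasp_force: 59.6
```

```bash
cat >> h.py <<'E'
def tilemask(im):
    h=cv2.cvtColor(np.ascontiguousarray(im),cv2.COLOR_RGB2HSV); return ((h[...,0]<14)&(h[...,1]>110)&(h[...,2]>60)).astype(np.uint8)
def rearcorners(im):
    """rear corners by line fits to the tile's lower edge and its sides in the wrist picture"""
    m=tilemask(im)[:,120:520]; m[250:]=0
    cs=[c for c in list(range(65,125))+list(range(280,325)) if m[150:,c].any()]; b=np.polyfit([c+120 for c in cs],[np.flatnonzero(m[:,c]).max()+.5 for c in cs],1)
    out=[]
    for f in (np.min,np.max):
        ys=np.arange(170,212); xs=[f(np.flatnonzero(m[y]))+120 for y in ys]; s=np.polyfit(ys,xs,1)
        y=(b[0]*s[1]+b[1])/(1-b[0]*s[0]); out.append((s[0]*y+s[1],y))
    return np.round(out,1)
E
python3 -c "
from h import *
print(rearcorners(cv2.imread('pics/w6.png')[:,:,::-1]))
im,T=snap('pics/w8.png');p=rearcorners(im);print(p,T[:3,3],r.observe()['wrist_force'])
m,a,l=tiletool(p);print(m,a,l)
place(.610,-.0635,92.65,.095,m,a)
g=im[215:245].astype(int); 
for y in range(216,260,3): print(y,[(x,im[y,x].tolist()) for x in (180,190,200,215)],im[y,425].tolist())
"
```

```text
[[175.6 222.8]
 [452.3 227.8]]
[[175.3 222.9]
 [452.4 228.1]] [ 0.61612448 -0.15271396  0.09599444] [ 0.5682274   0.14120616 -5.09119076]
[ 0.08901823 -0.00052505] -1.1908239548807833 0.12809588992518392
cm [0.04 0.04 0.1 ] deg [ 0.03  0.01 -0.02] | dist mm 1.1
yaw 93.84
216 [(180, [234, 139, 95]), (190, [238, 141, 97]), (200, [236, 137, 96]), (215, [231, 130, 91])] [238, 144, 98]
219 [(180, [232, 134, 92]), (190, [235, 140, 93]), (200, [239, 144, 100]), (215, [236, 142, 100])] [243, 151, 108]
222 [(180, [239, 136, 93]), (190, [243, 144, 98]), (200, [241, 138, 94]), (215, [237, 140, 93])] [243, 152, 107]
225 [(180, [227, 226, 205]), (190, [173, 174, 159]), (200, [167, 169, 151]), (215, [174, 174, 157])] [240, 144, 98]
228 [(180, [227, 222, 203]), (190, [172, 168, 151]), (200, [177, 172, 155]), (215, [178, 174, 156])] [198, 172, 150]
231 [(180, [226, 222, 205]), (190, [149, 146, 132]), (200, [178, 174, 158]), (215, [177, 173, 152])] [171, 167, 151]
234 [(180, [229, 227, 207]), (190, [252, 251, 239]), (200, [242, 240, 225]), (215, [230, 228, 207])] [175, 172, 155]
237 [(180, [236, 234,
[... 214 characters left out ...]
43 [(180, [237, 234, 236]), (190, [234, 232, 233]), (200, [239, 238, 239]), (215, [235, 233, 233])] [238, 236, 236]
246 [(180, [235, 233, 233]), (190, [236, 234, 236]), (200, [239, 239, 240]), (215, [234, 233, 232])] [236, 234, 235]
249 [(180, [232, 230, 232]), (190, [236, 233, 235]), (200, [239, 237, 239]), (215, [233, 231, 232])] [236, 234, 235]
252 [(180, [234, 233, 232]), (190, [237, 234, 237]), (200, [241, 238, 239]), (215, [231, 229, 231])] [237, 234, 237]
255 [(180, [234, 232, 234]), (190, [238, 236, 237]), (200, [241, 238, 239]), (215, [231, 229, 230])] [237, 235, 236]
258 [(180, [233, 231, 233]), (190, [238, 236, 238]), (200, [239, 235, 237]), (215, [234, 232, 232])] [235, 234, 235]
```

```bash
python3 -c "
from h import *
im=cv2.imread('pics/w8.png')[:,:,::-1].astype(int);T=np.load('pics/w8.npy')
d=im[...,0]-im[...,2]>9
for y in range(226,244,2): x=np.flatnonzero(d[y,140:500])+140; print(y,x.min() if len(x) else 0,x.max() if len(x) else 0)
for x in (182,190,200,215,230,400,415,425,435,445): 
  y=np.flatnonzero(d[224:250,x])+224; print(x,y.min() if len(y) else 0,y.max() if len(y) else 0)
"
```

```text
226 169 463
228 169 463
230 169 462
232 169 462
234 169 462
236 170 462
238 287 461
240 286 461
242 286 347
182 224 234
190 224 236
200 224 236
215 224 236
230 224 234
400 224 236
415 224 237
425 224 237
435 224 240
445 224 240
```

```bash
python3 -c "
from h import *
T=np.load('pics/w8.npy')
w=pix2w('wrist',[(168.7,236.5),(462.8,241)],.037,T);print(w)
e=w[1]-w[0]; print(np.hypot(*e[:2]),np.degrees(np.arctan2(e[1],e[0])))
a=np.arctan2(e[1],e[0]);u=np.array([-np.sin(a),np.cos(a)])
for k in (.0722,.074): print(w.mean(0)[:2]+k*u)
m,o,l=tiletool([(175.3,222.9),(452.4,228.1)]); print((T@[*m,.05,1])[:2])
"
```

```text
[[ 0.53694987 -0.13912567  0.037     ]
 [ 0.6914047  -0.13150079  0.037     ]]
0.15464292424697 2.826190998315454
[ 0.61061737 -0.06320105]
[ 0.61052861 -0.06140323]
[ 0.60969818 -0.06394157]
```

Call:
{"fn": "drive_tool", "kwargs": {
  "series": [
    {"dx": 0.1,"dy": 0.1,"dz": 0.3,"ax": 0,"ay": 0,"az": 0},
    {"dx": 0.1,"dy": 0.1,"dz": 0.7,"ax": 0,"ay": 0,"az": 0},
    {"dx": 0.1,"dy": 0.1,"dz": 1.1,"ax": 0,"ay": 0,"az": 0},
    {"dx": 0.1,"dy": 0.1,"dz": 1.4,"ax": 0,"ay": 0,"az": 0},
    {"dx": 0.1,"dy": 0.1,"dz": 1.6,"ax": 0,"ay": 0,"az": 0}
  ]
}}

```text
t: 13.35
tool_pos: [0.6166, -0.1515, 0.0788]
orientation: [-0.0, 0.683, 0.73, -0.0]
wrist_force: [-0.2, 0.1, -5.5]
opening: 0.0209
grasp_force: 59.7
```

Call:
{"fn": "drive_tool", "kwargs": {
  "series": [
    {"dx": 0,"dy": 0,"dz": 0.15,"ax": 0,"ay": 0,"az": 0},
    {"dx": 0,"dy": 0,"dz": 0.3,"ax": 0,"ay": 0,"az": 0},
    {"dx": 0,"dy": 0,"dz": 0.4,"ax": 0,"ay": 0,"az": 0},
    {"dx": 0,"dy": 0,"dz": 0.5,"ax": 0,"ay": 0,"az": 0},
    {"dx": 0,"dy": 0,"dz": 0.6,"ax": 0,"ay": 0,"az": 0}
  ]
}}

```text
t: 13.77
tool_pos: [0.6169, -0.1516, 0.0736]
orientation: [0.0, 0.683, 0.73, 0.0]
wrist_force: [-0.2, -0.3, -5.5]
opening: 0.0216
grasp_force: 59.7
```

Call:
{"fn": "drive_tool", "kwargs": {
  "series": [
    {"dx": 0,"dy": 0,"dz": 0.1,"ax": 0,"ay": 0,"az": 0},
    {"dx": 0,"dy": 0,"dz": 0.2,"ax": 0,"ay": 0,"az": 0},
    {"dx": 0,"dy": 0,"dz": 0.3,"ax": 0,"ay": 0,"az": 0},
    {"dx": 0,"dy": 0,"dz": 0.4,"ax": 0,"ay": 0,"az": 0},
    {"dx": 0,"dy": 0,"dz": 0.5,"ax": 0,"ay": 0,"az": 0}
  ]
}}

```text
t: 14.18
tool_pos: [0.617, -0.1516, 0.0688]
orientation: [0.0, 0.683, 0.73, 0.0]
wrist_force: [-0.3, 0.7, -2.8]
opening: 0.0209
grasp_force: 59.9
```

```bash
python3 -c "
from h import *
im,T=snap('pics/w9.png');o=r.observe();print(T[:3,3],o['wrist_force'],o['torque'])
p=rearcorners(im);print(p); w=pix2w('wrist',p,.032,T);print(w,np.hypot(*(w[1]-w[0])[:2]))
"
```

```text
[ 0.61700677 -0.15163225  0.06875474] [-0.48760879  0.63553316 -1.57285546] [-0.06462857 -0.03653237 -0.00404221]
[[172.4 224.4]
 [454.7 229.9]]
[[ 0.54912316 -0.12570896  0.032     ]
 [ 0.67730547 -0.11993924  0.032     ]] 0.1283120911306519
```

Call:
{"fn": "drive_tool", "kwargs": {
  "series": [
    {"dx": 0,"dy": 0,"dz": 0.1,"ax": 0,"ay": 0,"az": 0},
    {"dx": 0,"dy": 0,"dz": 0.2,"ax": 0,"ay": 0,"az": 0},
    {"dx": 0,"dy": 0,"dz": 0.3,"ax": 0,"ay": 0,"az": 0},
    {"dx": 0,"dy": 0,"dz": 0.35,"ax": 0,"ay": 0,"az": 0},
    {"dx": 0,"dy": 0,"dz": 0.35,"ax": 0,"ay": 0,"az": 0}
  ]
}}

```text
t: 14.65
tool_pos: [0.6168, -0.1516, 0.0649]
orientation: [-0.0, 0.683, 0.73, -0.0]
wrist_force: [-0.4, 0.6, -1.6]
opening: 0.0207
grasp_force: 59.9
```

```bash
python3 -c "
from h import *
im,T=snap('pics/w10.png');o=r.observe();print(T[:3,3],o['wrist_force'],o['torque'])
p=rearcorners(im);print(p); w=pix2w('wrist',p,.032,T);print(w,np.hypot(*(w[1]-w[0])[:2]))
"
```

```text
[ 0.6167793  -0.15158962  0.06493287] [ 0.89325405  0.67168739 -2.31995731] [-0.02533466  0.00990605 -0.03454267]
[[169.8 226.5]
 [458.1 232.2]]
[[ 0.54907896 -0.12573191  0.032     ]
 [ 0.67727337 -0.11998361  0.032     ]] 0.12832322081120415
```

Call:
{"fn": "drive_tool", "kwargs": {
  "series": [
    {"dx": -0.5,"dy": 0,"dz": 0,"ax": 0,"ay": 0,"az": 0},
    {"dx": -1.5,"dy": 0,"dz": 0,"ax": 0,"ay": 0,"az": 0},
    {"dx": -2.8,"dy": 0,"dz": 0,"ax": 0,"ay": 0,"az": 0},
    {"dx": -4.1,"dy": 0,"dz": 0,"ax": 0,"ay": 0,"az": 0},
    {"dx": -5.4,"dy": 0,"dz": 0,"ax": 0,"ay": 0,"az": 0}
  ]
}}

```text
t: 15.12
tool_pos: [0.6206, -0.2074, 0.0651]
orientation: [0.0, 0.683, 0.73, -0.0]
wrist_force: [-0.4, -0.6, -2.0]
opening: 0.0212
grasp_force: 60.0
```

Call:
{"fn": "drive_tool", "kwargs": {
  "series": [
    {"dx": -1.4,"dy": 0,"dz": 0,"ax": 0,"ay": 0,"az": 0},
    {"dx": -2.8,"dy": 0,"dz": 0,"ax": 0,"ay": 0,"az": 0},
    {"dx": -4.2,"dy": 0,"dz": 0,"ax": 0,"ay": 0,"az": 0},
    {"dx": -5.6,"dy": 0,"dz": 0,"ax": 0,"ay": 0,"az": 0},
    {"dx": -7.0,"dy": 0,"dz": 0,"ax": 0,"ay": 0,"az": 0}
  ]
}}

```text
t: 15.53
tool_pos: [0.6251, -0.277, 0.065]
orientation: [-0.0, 0.683, 0.73, -0.0]
wrist_force: [-0.3, -0.7, -2.0]
opening: 0.0209
grasp_force: 60.0
```

Call:
{"fn": "drive_tool", "kwargs": {
  "series": [
    {"dx": -1.4,"dy": 0,"dz": 0,"ax": 0,"ay": 0,"az": 0},
    {"dx": -2.8,"dy": 0,"dz": 0,"ax": 0,"ay": 0,"az": 0},
    {"dx": -4.0,"dy": 0,"dz": 0,"ax": 0,"ay": 0,"az": 0},
    {"dx": -4.8,"dy": 0,"dz": 0,"ax": 0,"ay": 0,"az": 0},
    {"dx": -5.2,"dy": 0,"dz": 0,"ax": 0,"ay": 0,"az": 0}
  ]
}}

```text
t: 15.95
tool_pos: [0.6285, -0.3287, 0.0649]
orientation: [0.0, 0.684, 0.73, -0.0]
wrist_force: [0.6, 0.9, -2.0]
opening: 0.0211
grasp_force: 60.0
```

Call:
{"fn": "drive_tool", "kwargs": {
  "series": [
    {"dx": 0,"dy": 0,"dz": 0.2,"ax": 0,"ay": 0,"az": 0},
    {"dx": 0,"dy": 0,"dz": 0.5,"ax": 0,"ay": 0,"az": 0},
    {"dx": 0,"dy": 0,"dz": 0.7,"ax": 0,"ay": 0,"az": 0},
    {"dx": 0,"dy": 0,"dz": 0.7,"ax": 0,"ay": 0,"az": 0},
    {"dx": 0,"dy": 0,"dz": 0.7,"ax": 0,"ay": 0,"az": 0}
  ]
}}

```text
t: 16.37
tool_pos: [0.6286, -0.3265, 0.0579]
orientation: [-0.0, 0.683, 0.731, -0.0]
wrist_force: [-0.5, -0.5, -1.6]
opening: 0.0213
grasp_force: 60.0
```

Lower until contact, then open and retreat up.

Call:
{"fn": "drive_tool", "kwargs": {
  "series": [
    {"dx": 0,"dy": 0,"dz": 0.1,"ax": 0,"ay": 0,"az": 0},
    {"dx": 0,"dy": 0,"dz": 0.2,"ax": 0,"ay": 0,"az": 0},
    {"dx": 0,"dy": 0,"dz": 0.3,"ax": 0,"ay": 0,"az": 0},
    {"dx": 0,"dy": 0,"dz": 0.35,"ax": 0,"ay": 0,"az": 0},
    {"dx": 0,"dy": 0,"dz": 0.4,"ax": 0,"ay": 0,"az": 0}
  ]
}}

```text
t: 16.78
tool_pos: [0.6285, -0.3272, 0.054]
orientation: [-0.0, 0.683, 0.73, -0.0]
wrist_force: [0.0, 0.6, -2.6]
opening: 0.0212
grasp_force: 60.0
```

Call:
{"fn": "drive_tool", "kwargs": {
  "series": [
    {"dx": 0,"dy": 0,"dz": 0,"ax": 0,"ay": 0,"az": 0},
    {"dx": 0,"dy": 0,"dz": 0,"ax": 0,"ay": 0,"az": 0},
    {"dx": 0,"dy": 0,"dz": 0,"ax": 0,"ay": 0,"az": 0}
  ]
}}

```text
t: 17.03
tool_pos: [0.6285, -0.3273, 0.0541]
orientation: [-0.0, 0.683, 0.73, 0.0]
wrist_force: [0.6, 0.3, -2.0]
opening: 0.0209
grasp_force: 60.0
```

Call:
{"fn": "drive_tool", "kwargs": {
  "series": [
    {"dx": 0,"dy": 0,"dz": 0.05,"ax": 0,"ay": 0,"az": 0},
    {"dx": 0,"dy": 0,"dz": 0.1,"ax": 0,"ay": 0,"az": 0},
    {"dx": 0,"dy": 0,"dz": 0.15,"ax": 0,"ay": 0,"az": 0},
    {"dx": 0,"dy": 0,"dz": 0.15,"ax": 0,"ay": 0,"az": 0}
  ]
}}

```text
t: 17.37
tool_pos: [0.6286, -0.3273, 0.0539]
orientation: [0.001, 0.683, 0.73, 0.0]
wrist_force: [-3.5, 1.6, 6.9]
opening: 0.0217
grasp_force: 61.4
```

Contact with the table. Open, then rise.

Call:
{"fn": "drive_tool", "kwargs": {
  "series": [
    {"dx": 0,"dy": 0,"dz": 0,"ax": 0,"ay": 0,"az": 0},
    {"dx": 0,"dy": 0,"dz": 0,"ax": 0,"ay": 0,"az": 0},
    {"dx": 0,"dy": 0,"dz": 0,"ax": 0,"ay": 0,"az": 0},
    {"dx": 0,"dy": 0,"dz": 0,"ax": 0,"ay": 0,"az": 0},
    {"dx": 0,"dy": 0,"dz": 0,"ax": 0,"ay": 0,"az": 0}
  ],
  "claw": 1
}}

```text
t: 17.78
tool_pos: [0.6286, -0.3272, 0.0524]
orientation: [-0.0, 0.683, 0.73, 0.0]
wrist_force: [-0.8, -0.3, -0.0]
opening: 0.0799
grasp_force: 0.0
```

Call:
{"fn": "drive_tool", "kwargs": {
  "series": [
    {"dx": 0,"dy": 0,"dz": 0,"ax": 0,"ay": 0,"az": 0},
    {"dx": 0,"dy": 0,"dz": 0,"ax": 0,"ay": 0,"az": 0},
    {"dx": 0,"dy": 0,"dz": -0.5,"ax": 0,"ay": 0,"az": 0},
    {"dx": 0,"dy": 0,"dz": -2,"ax": 0,"ay": 0,"az": 0},
    {"dx": 0,"dy": 0,"dz": -5,"ax": 0,"ay": 0,"az": 0}
  ]
}}

```text
t: 18.2
tool_pos: [0.6271, -0.3263, 0.0999]
orientation: [-0.003, 0.683, 0.73, -0.0]
wrist_force: [1.0, -0.6, 0.3]
opening: 0.0858
grasp_force: 0.0
```

Call:
{"fn": "drive_tool", "kwargs": {
  "series": [
    {"dx": 0,"dy": 0,"dz": -3.5,"ax": 0,"ay": 0,"az": 0},
    {"dx": 0,"dy": 0,"dz": -7,"ax": 0,"ay": 0,"az": 0},
    {"dx": 0,"dy": 0,"dz": -10,"ax": 0,"ay": 0,"az": 0},
    {"dx": 0,"dy": 0,"dz": -12,"ax": 0,"ay": 0,"az": 0},
    {"dx": 0,"dy": 0,"dz": -12,"ax": 0,"ay": 0,"az": 0}
  ]
}}

```text
t: 18.62
tool_pos: [0.6297, -0.3279, 0.2287]
orientation: [0.004, 0.683, 0.73, 0.001]
wrist_force: [1.6, -0.2, 0.1]
opening: 0.0856
grasp_force: 0.0
```

```bash
python3 -c "
from h import *
im,T=snap('pics/w11.png');print(T[:3,3])
# tile by colour in wrist view
m=tilemask(im); n,l,s,c=cv2.connectedComponentsWithStats(m)
for i in range(1,n):
  if s[i,4]>600: 
    rc=cv2.minAreaRect(np.argwhere(l==i)[:,::-1].astype(np.float32)); print('wrist',s[i],np.round(pix2w('wrist',[c[i]],.032,T),4),rc)
# dark blade
h=cv2.cvtColor(np.ascontiguousarray(im),cv2.COLOR_RGB2HSV); k=((h[...,2]>25)&(h[...,2]<120)&(h[...,1]<70)).astype(np.uint8)
k[250:]=0
n,l,s,c=cv2.connectedComponentsWithStats(k)
for i in range(1,n):
  if s[i,4]>2000:print('dark',s[i],pix2w('wrist',[c[i]],.004,T))
for nm in ('top','scene'):
  a=r.camera(nm); m=tilemask(a); n,l,s,c=cv2.connectedComponentsWithStats(m)
  for i in range(1,n):
    if s[i,4]>300:
      P=np.argwhere(l==i)[:,::-1].astype(np.float32); b=cv2.approxPolyDP(cv2.convexHull(P),4,True)[:,0]
      w=pix2w(nm,b,.032)[:,:2]
      if abs(c[i][0]-320)<60 and abs(c[i][1]-250)<60: print(nm,s[i],b.tolist(),np.round(w,4).tolist(),w.mean(0))
"
```

```text
[ 0.62966063 -0.32793265  0.22870519]
wrist [ 470   13   83   85 5225] [[ 0.8008 -0.1627  0.032 ]] ((512.5, 57.0), (86.97413635253906, 78.48885345458984), 45.0)
wrist [ 300  180   28  113 2367] [[ 0.6291 -0.3459  0.032 ]] ((313.5, 236.0), (112.0, 27.0), 90.0)
wrist [   0  302   58  123 3109] [[ 0.2489 -0.5392  0.032 ]] ((28.5, 363.0), (122.0, 57.0), 90.0)
dark [ 439    0   63   95 2793] [[ 0.76186328 -0.13804304  0.004     ]]
dark [  580     0    60   250 11180] [[ 0.97736419 -0.2056634   0.004     ]]
dark [  275    69    78   174 10269] [[ 0.62344932 -0.26156276  0.004     ]]
top [ 305  215   55   58 2801] [[359.0, 268.0], [309.0, 272.0], [305.0, 219.0], [355.0, 215.0]] [[0.5506, -0.1275], [0.5431, -0.01], [0.6684, -0.0024], [0.676, -0.1207]] [ 0.60952711 -0.06517473]
scene [ 264  236   77   68 2816] [[340.0, 276.0], [294.0, 303.0], [264.0, 260.0], [308.0, 236.0]] [[0.6729, -0.0049], [0.6782, -0.1222], [0.5521, -0.1264], [0.5457, -0.0097]] [ 0.61225458 -0.06577549]
```

```bash
python3 -c "
from rig import r
print(r.finish_job())"
```

```text
the job is handed in; nothing more can be done
None
```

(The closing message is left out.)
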